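Bring the examination lamp up six clicks

ROBOT

A 7-joint arm with a two-finger parallel gripper is mounted at the origin on the work surface. World frame = base frame: x ahead of the robot, y to its left, z up, the work surface at z = 0. Lengths are in mm, angles in rad, forces in N, time in s.
With the tool pointing down it reaches from about 350 to 775 mm from the base axis. Payload 3.1 kg.
Tool frame: the origin (TCP) lies at the very end of the fingers, on their centre line; the grasp point (between the pads) lies pinch_z behind it (pinch_z is the distance from the TCP to the grasp point, in mm); z points along the fingers, y is the direction in which the jaws open and shut (so a half turn about z gives the same grasp; the last joint's range is limited). The gripper opens to 85 mm and grips with 20 to 120 N. Pads are 22 mm wide; open, the fingers measure 114 mm over their backs; the gripper's body (76 mm by 85 mm) begins 54 mm behind the grasp point. The pads swing forward as they close: fully open they stand 13 mm farther back than shut.
Start: joints at [-1.296, 0.311, 0.014, 1.512, -0.004, 1.319, -0.027], TCP at [171.313, 522.656, 231.304] pointing down, gripper open.
Joint ranges: [-2.7, 2.7], [-0.3, 1.91], [-1.27, 1.3], [0.12, 2.57], [-1.44, 4.58], [0.2, 2.03], [-3.05, 3.05]. Speed limits (rad/s): [2.79, 2.79, 3.14, 3.14, 3.14, 3.14, 3.14].

INTERFACE

Orientations are given as a rotation vector (axis times angle).
In Python, from rig import * gives the robot as it stands. The module is installed in compiled form; this text tells all that it offers.
- The arm moves only by the tool carry_out, never from a script. Its argument "commands" is one flat list of numbers, 7 for each row, row after row: the shift along the tool's x, y, z in units of 0.1 m (1.0 is 0.1 m), then the turn, a rotation vector about the tool's x, y, z in units of 0.5 rad (1.0 is 0.5 rad), then the closure, from -1 (fully open) to 1 (shut), so that 0 is half open. In form: [tx, ty, tz, wx, wy, wz, hand, tx, ty, tz, wx, wy, wz, hand, ...]. A call has 1 to 8 rows; each row is the pose to reach, as a shift and turn from the pose commanded when the call began, along the tool's axes at that moment; what a row does not reach only later rows make up. A row lasts 1/10 s, in which the tool goes at most 50 mm and 8.59 degrees, less where a joint would pass 70% of its speed; a pose out of reach is approached as far as the arm can. A call with a number of a shift or a turn outside -1 to 1 is refused whole. A call with a gripper value outside its range is refused whole. The fingers move at their own pace and stop on an object; "newtons" is the grip in N (left out, the last holds). Time passes only in rows, so rows that repeat a pose let the fingers close. It gives the time, the measured TCP pose, the force and the opening at its end, in the units of the state.
- get_obs(): the state, without advancing time (a new reading comes with each control period).
- snapshot(name): name is "side" or "top" or "wrist"; returns the picture (480x640x3 uint8, red, green, blue); there is no depth.
- camera_params(name): a dict with "vfov" (degrees; the focal length in pixels is half the picture's height over the tangent of half this angle, whatever the lens; pixels are square), "cx", "cy" (the principal point, pixels), "dist" ([k1, k2, p1, p2, k3] as OpenCV has them; the pictures are not rectified), "eye" and "rotation" of the camera in the world. Camera axes: x right, y down, z forward; pixel columns grow to the right and rows downward; lengths in mm; the calibration is good to about 2 mm. A picture is of the moment at which its call begins: read the wrist's pose just before it. camera_params takes no time and is no camera call; for the wrist camera it gives the pose at the moment of the call.
- sign_off(): hands the job in, once; it reports no verdict.
The state is a dict: "clock": time; "q": joint angles; "joint_velocities": joint speeds; "effort": joint torques, N m; "eef_pos": TCP position; "ee_rot": TCP orientation; "ft_force": force on the tool from outside, world axes, zero at the start; "torque": the same for the moment, N m; "opening": opening from 0.0 (shut) to 1.0 (fully open).
Only numpy, scipy, OpenCV 4.12 (cv2) and the standard library are available. Lean on these libraries where they do the work, as an engineer would, in place of code of your own. Each camera call takes 0.05 s, during which the arm holds its last target. There are 200 camera calls.

TASK

Make the examination lamp ready from its desk control: turn the dial gently back (anticlockwise seen from above) until it comes up against its low stop without forcing it, then, with the dial still fully down, push it gently in as far as it goes to switch the lamp on and let it spring up, and finally turn it up exactly six clicks from its lowest click and let go. Never push it in with the brightness up, and leave the other things on the table where they lie.

Things in the scene. Friction and masses are not known exactly. Their poses are not given: they have to be found in the camera images.
- unit: Desk control of the lamp: grey box with a paler, level deck, 150 mm (its x) by 190 mm (its y), deck 58 mm above the table, fixed to the table. Origin: centre of its underside on the table; z up. The dial is the only knob, upright, in the middle of the deck, axis vertical through the origin. Short ticks round the dial mark the 13 click positions; the two end ones are longer.
- dial_grip (a point): Centre of the dial, on its axis and half-way up. The dial is a black ribbed round knob, 40 mm across and 30 mm tall, its underside 6 mm and its top 36 mm above the deck (top 94 mm above the table, this point 79 mm), free all round. A black line on its metal top is the pointer. It must be gripped and turned; there is room for fingers down to the deck.
- dial (a joint): Turn of the dial, rad, growing clockwise seen from above (brighter). 13 clicks 0.2618 rad (15 degrees) apart: 0 (lowest click) to 3.1416; starts 3 to 8 clicks up. A click takes about 0.1 N m to leave (0.2 felt). The low stop is met 0.02 to 0.10 rad below the lowest click (differs unit to unit: feel it), then yields about 0.1 rad per N m; let go, the dial springs to 0. Six clicks up = 1.571.
- spindle (a joint): How far the dial is pushed in along its axis, m: 0 up, growing downward. A spring holds it up: 7 N to start it moving, 1 N more per mm. It bottoms on its switch after 2.0 to 3.2 mm (differs from unit to unit: feel it), which needs a little more push than the spring: 11 to 15 N in all does it. The dial springs back when let up, and turns pushed or not.
- stop_pin: Steel stop pin inside the box, out of sight, 21.5 mm from the dial's axis; a tab under the dial comes against it at the low end. Only the force on it matters: 0.1 N m at the dial, beyond the click's own pull, is about 5 N here. Origin: middle of the pin, z up.
- push_switch: Push switch inside the box, out of sight, under the dial's spindle; it takes whatever push is left over after the dial's spring (9 to 10.2 N). Origin: its lower end, 12 mm below its top, z up.
- trial_frame: Loose bystander: metal trial spectacle frame with two round lens cells, 140 mm wide, lying to the left of the unit. Origin under its middle. Leave alone.
- occluder: Loose bystander: black eye-occluder paddle, 200 mm long with a 52 mm round end, lying to the right of the unit. Origin under the middle of its handle. Leave alone.
- glasses_case: Loose bystander: spectacle case, 160 x 62 mm, 40 mm tall, lying far right of the unit. Origin under its middle. Leave alone.

How it is judged (in metres and radians):
On the way, in this order (a step that is already met when the one before it is completed fails the run):
1. the dial is turned back against its low stop (contact force between stop_pin and anything else above 4 N), for 0.1 s.
2. the dial is pushed in to the bottom, still fully down (contact force between push_switch and anything else above 1 N and value of joint dial below 0.13 rad), for 0.1 s.
At the end, for the whole second after the job is handed in: the dial rests six clicks up from its lowest click (1.571 rad, within 0.09 rad), sprung up (less than 1 mm in) and let go (value of joint dial between 1.48 and 1.66 rad and value of joint spindle below 0.001 m); the robot touches nothing.
It fails at once if the dial is forced against its stop (contact force between stop_pin and anything else above 30 N).
It fails at once if the dial is pressed on past the bottom of its push (contact force between push_switch and anything else above 12 N).
It fails at once if the lamp is switched on with the brightness up (value of joint spindle above 0.0016 m and value of joint dial above 0.16 rad).
It fails at once if something else on the table is moved (distance of any of trial_frame, occluder, glasses_case from where it was at the start of the episode above 0.015 m).
It also fails if it takes over 72 s, if anything falls off the work surface, if the arm or the gripper's body presses on something with over 40 N, if the wrist force passes 120 N, or if a joint passes its speed limit or range.

## Working session

There is one attempt and no reset: what is moved stays moved. The work goes in short steps, Python scripts to look and compute and a tool call to move; the robot and the scene stay as the last step left them, time stands still between calls to the robot, and variables do not carry over. Pictures are saved under pics/ and viewed, about 8 in all and at most 12, crops included, and the job is handed in when it is done.

Besides the shell and the picture viewer there is one more tool, called after "Emit:" as name(argument=value, ...) on one line, values as JSON. carry_out: Moves the arm, as the interface text tells. Shifts and turns lie within -1 to 1; 1 stands for 0.1 m of shift or 0.5 rad of turn. Its arguments: {"type":"object","properties":{"commands":{"type":"array","items":{"type":"number"}},"newtons":{"type":"number"}},"required":["commands"]}

```bash
mkdir -p pics; python3 - <<'E'
from rig import *
import cv2
o=get_obs();print(o)
for n in("top","side"):
    print(n,camera_params(n))
    cv2.imwrite(f"pics/{n}0.png",snapshot(n)[...,::-1])
E
```

```text
{'clock': 0.0, 'q': array([-1.2957026 ,  0.311685  ,  0.01401199,  1.51305783, -0.00437213,
        1.31919949, -0.02717637]), 'joint_velocities': array([0.00098325, 0.0010855 , 0.00082804, 0.00067839, 0.00105577,
       0.00122567, 0.00172878]), 'effort': array([ 7.22556547e-05, -3.79915988e+01,  1.46104982e-01, -2.30590475e+01,
        1.22313813e-02,  1.35001962e-02,  2.43196968e-05]), 'eef_pos': array([171.11790306, 521.93614467, 230.24314213]), 'ee_rot': array([-0.49536517, -3.10204825,  0.00362384]), 'ft_force': array([-0.79905075, -1.18203252, -0.02286828]), 'torque': array([-0.00829901,  0.01853741, -0.01108484]), 'opening': 1.0002558705425393}
top {'vfov': 47.49200794677421, 'cx': 316.9397145437142, 'cy': 245.19350090618732, 'dist': array([-0.14899794,  0.        ,  0.        ,  0.        ,  0.        ]), 'eye': array([ 375.29070383,  -65.43609371, 1287.26317316]), 'rotation': array([-2.1325362 ,  2.1528211 , -0.13031199])}
side {'vfov': 42.345108091102865, 'cx': 309.7704200639192, 'cy': 239.73985188472616, 'dist': array([0.02803262, 0.        , 0.        , 0.        , 0.        ]), 'eye': array([ 483.20751896, -959.61829051,  833.1552651 ]), 'rotation': array([-2.25284176,  0.07411965, -0.03944808])}
```

View pics/top0.png

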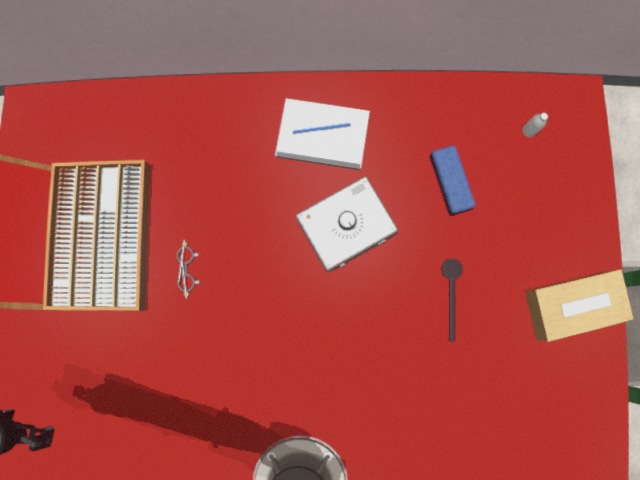

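```bash
cat > h.py <<'E'
import numpy as np,cv2
from scipy.spatial.transform import Rotation as R
def ray(c,uv,z):
    f=240/np.tan(np.radians(c['vfov'])/2)
    K=np.array([[f,0,c['cx']],[0,f,c['cy']],[0,0,1]])
    p=cv2.undistortPoints(np.array([[uv]],float),K,np.array(c['dist']))[0,0]
    d=R.from_rotvec(c['rotation']).as_matrix()@np.array([p[0],p[1],1])
    e=np.array(c['eye']);return e+d*(z-e[2])/d[2]
E
python3 - <<'E'
from rig import *
from h import *
c=camera_params("top");im=cv2.imread("pics/top0.png");s=cv2.imread("pics/side0.png")
print(ray(c,(347,219.5),94))
# deck contour
hsv=cv2.cvtColor(im,cv2.COLOR_BGR2HSV)
m=((hsv[...,1]<60)&(hsv[...,2]>120)).astype(np.uint8);m[:175]=0;m[:,:280]=0;m[275:]=0;m[:,410:]=0
ct=max(cv2.findContours(m,0,2)[0],key=cv2.contourArea);r=cv2.minAreaRect(ct);print(r)
for p in cv2.boxPoints(r):print(p,ray(c,p,58))
print("ctr",ray(c,r[0],58))
a=cv2.resize(im[175:275,290:405],None,fx=4,fy=4,interpolation=2)
b=cv2.resize(s,(400,300)) 
out=np.zeros((400,860,3),np.uint8);out[:400,:460]=a;out[:300,460:]=b
cv2.imwrite("pics/a.png",out[:, :800] if 0 else cv2.resize(out,(790,367)))
E
```

```text
[ 597.44939359 -114.22430148   94.        ]
((346.70465087890625, 223.9222412109375), (67.23078155517578, 82.05899047851562), 59.74356460571289)
[294.32642 215.55954] [614.71769108   4.97228394  58.        ]
[365.2072 174.2124] [ 710.6870371  -159.84039307   58.        ]
[399.0829  232.28494] [ 573.27424987 -234.30518603   58.        ]
[328.2021  273.63208] [480.37332137 -71.27389997  58.        ]
ctr [ 593.87798335 -114.8504269    58.        ]
```

View pics/a.png

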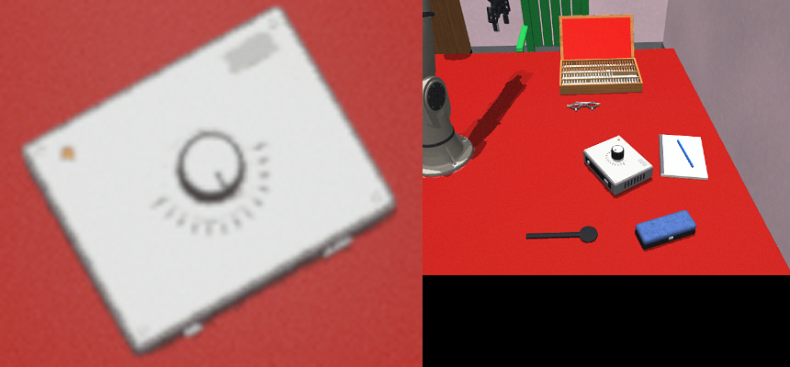

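```bash
python3 - <<'E'
from rig import *
from h import *
o=get_obs();M=R.from_rotvec(o['ee_rot']).as_matrix();print(M.round(3))
print(M.T@(np.array([597,-114,210])-o['eef_pos']))
E
```

```text
[[-0.95   0.311 -0.001]
 [ 0.311  0.95  -0.002]
 [-0.    -0.002 -1.   ]]
[-602.78533195 -471.74188776   21.35713143]
```

Emit:
carry_out(commands=[-0.33,-0.26,0,0,0,0,-1,-0.67,-0.52,0,0,0,0,-1,-1,-0.78,0,0,0,0,-1,-1,-0.78,0,0,0,0,-1], newtons=30)

```text
clock: 0.5
eef_pos: [247.3, 411.3, 231.1]
ee_rot: [0.512, 3.096, -0.006]
ft_force: [0.3, -0.3, 0.4]
opening: 1.001
```

Emit:
carry_out(commands=[-0.33,-0.26,0,0,0,0,-1,-0.67,-0.52,0,0,0,0,-1,-1,-0.78,0,0,0,0,-1,-1,-0.78,0,0,0,0,-1])

```text
clock: 0.9
eef_pos: [316.8, 306.2, 231.2]
ee_rot: [0.513, 3.097, -0.005]
ft_force: [1.1, 0.5, -0.1]
opening: 1.003
```

Emit:
carry_out(commands=[-0.33,-0.26,0,0,0,0,-1,-0.67,-0.52,0,0,0,0,-1,-1,-0.78,0,0,0,0,-1,-1,-0.78,0,0,0,0,-1])

```text
clock: 1.3
eef_pos: [386.8, 201.0, 231.3]
ee_rot: [0.513, 3.097, -0.004]
ft_force: [-0.1, 0.5, -0.4]
opening: 1.003
```

Emit:
carry_out(commands=[-0.33,-0.26,0,0,0,0,-1,-0.67,-0.52,0,0,0,0,-1,-1,-0.78,0,0,0,0,-1,-1,-0.78,0,0,0,0,-1])

```text
clock: 1.7
eef_pos: [456.9, 95.6, 231.4]
ee_rot: [0.512, 3.097, -0.006]
ft_force: [-0.6, -0.1, 0.4]
opening: 1.0
```

Emit:
carry_out(commands=[-0.33,-0.26,0,0,0,0,-1,-0.67,-0.52,0,0,0,0,-1,-1,-0.78,0,0,0,0,-1,-1,-0.78,0,0,0,0,-1])

```text
clock: 2.1
eef_pos: [526.8, -9.7, 231.0]
ee_rot: [0.51, 3.098, -0.008]
ft_force: [-0.6, -0.5, -0.6]
opening: 1.0
```

```bash
python3 - <<'E'
from rig import *
from h import *
o=get_obs();M=R.from_rotvec(o['ee_rot']).as_matrix();print(o['clock'],o['q'],o['eef_pos'],o['torque'],o['ft_force'])
print(M.T@(np.array([597,-114,210])-o['eef_pos']))
c=camera_params("wrist");print(c)
cv2.imwrite("pics/w0.png",snapshot("wrist")[...,::-1])
E
```

```text
2.1 [-0.43109483  0.28150895  0.52725988  1.59158192 -0.13985313  1.30596392
  1.36002598] [526.81256958  -9.70723525 230.98165631] [-0.07436108  0.0118312   0.04877346] [-0.55068393 -0.47993131 -0.56406907]
[-99.84936407 -76.19551447  21.62947385]
{'vfov': 58.263488434978306, 'cx': 313.8799771460421, 'cy': 241.38228939213005, 'dist': array([0.01627991, 0.        , 0.        , 0.        , 0.        ]), 'eye': array([452.73599458,  14.48054321, 373.1121869 ]), 'rotation': array([2.33745003, 1.67775664, 0.25546661])}
```

View pics/w0.png

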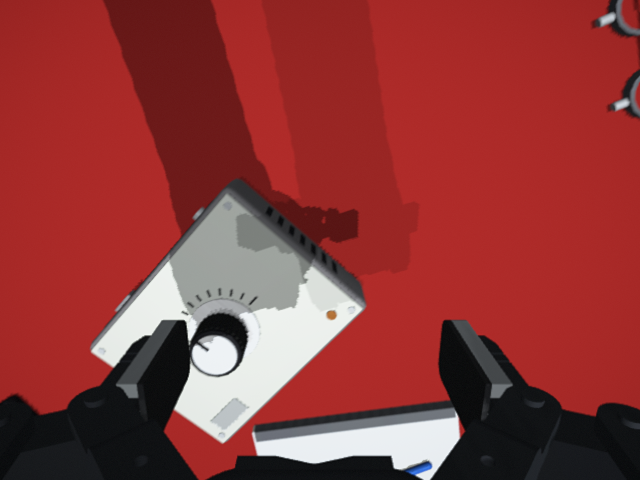

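Emit:
carry_out(commands=[-0.33,-0.26,0.1,0,0,0.1,-1,-0.67,-0.52,0.2,0,0,0.2,-1,-1,-0.76,0.2,0,0,0.2,-1,-1,-0.76,0.2,0,0,0.2,-1,-1,-0.76,0.2,0,0,0.2,-1])

```text
clock: 2.65
eef_pos: [596.2, -105.2, 210.3]
ee_rot: [-0.648, -3.072, -0.002]
ft_force: [0.3, 0.5, -0.7]
opening: 0.999
```

```bash
python3 - <<'E'
import rig
from rig import *
from h import *
print([n for n in dir(rig) if n[0]!='_'], getattr(rig,'pinch_z',None))
o=get_obs();M=R.from_rotvec(o['ee_rot']).as_matrix();print(o['clock'],o['q'],o['eef_pos'],o['torque'],o['ft_force'])
print(M)
c=camera_params("wrist");print(c)
cv2.imwrite("pics/w1.png",snapshot("wrist")[...,::-1])
E
```

```text
['Unreachable', 'camera_params', 'get_obs', 'pinch_z', 'sign_off', 'snapshot'] 18.700000000000003
2.65 [-0.22487381  0.47549897  0.56250765  1.39812404 -0.25455211  1.34237232
  1.50010429] [ 596.22728101 -105.1919423   210.31608617] [ 0.0385145  -0.00044189 -0.06246672] [ 0.2584382   0.47574482 -0.65469916]
[[-9.14660696e-01  4.04218174e-01 -1.86491822e-03]
 [ 4.04215235e-01  9.14662192e-01  1.76562471e-03]
 [ 2.41946779e-03  8.61119170e-04 -9.99996702e-01]]
{'vfov': 58.263488434978306, 'cx': 313.8799771460421, 'cy': 241.38228939213005, 'dist': array([0.01627991, 0.        , 0.        , 0.        , 0.        ]), 'eye': array([525.09079414, -75.57183668, 352.86182799]), 'rotation': array([2.41191613, 1.57060592, 0.2410391 ])}
```

View pics/w1.png

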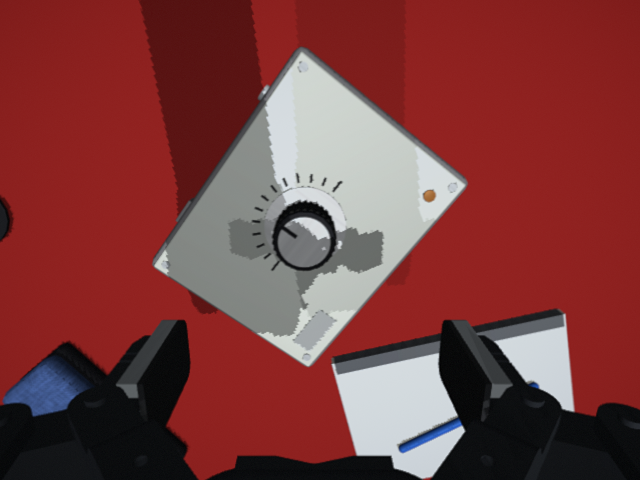

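```bash
python3 - <<'E'
from rig import *
from h import *
c=camera_params("wrist");t=camera_params("top");im=cv2.imread("pics/w1.png")
P=np.array([ray(c,p,58)[:2] for p in((302,49),(466,183),(307,365),(154,265))]);print(P,P.mean(0))
g=cv2.cvtColor(im,6);h=cv2.HoughCircles(g[180:290,250:360],cv2.HOUGH_GRADIENT,1,20,param1=120,param2=15,minRadius=24,maxRadius=38);print(h)
C=ray(c,(304,241.5),94)[:2];print("top",C)
a=lambda v:np.degrees(np.arctan2(-v[1],v[0]))  # cw from above
D=P.mean(0)
tip=ray(c,(279,227),94)[:2];print("ptr",a(tip-C))
for p in((277,267),(266,256),(339,185),(325,181)):print(a(ray(c,p,58)[:2]-C),a(ray(c,p,58)[:2]-D))
cv2.imwrite("pics/w1c.png",cv2.resize(im[160:300,230:370],None,fx=4,fy=4,interpolation=2))
E
```

```text
[[ 490.76205062  -67.09025025]
 [ 613.37401685    1.48802984]
 [ 700.98242142 -157.2700974 ]
 [ 579.29127586 -225.09523581]] [ 596.10244119 -111.9918884 ]
[[[53.5 61.5 25.4]
  [60.5 37.5 30.8]]]
top [ 596.94448744 -112.49728494]
ptr 145.15534801979032
57.59619642259037 56.932488957076245
75.64922587063603 74.5752323344258
-117.62301134989077 -116.83064026728503
-132.92565522610178 -132.47020674578127
```

View pics/w1c.png

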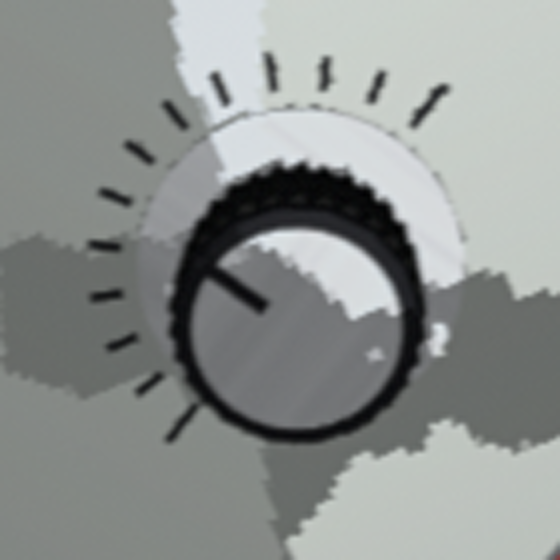

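Emit:
carry_out(commands=[0,0,0.4,0,0,0,-1,0,0,0.8,0,0,0,-1,0,0,0.8,0,0,0,-1,0,0,0.8,0,0,0,-1,0,0,0.8,0,0,0,-1,0,0,0.8,0,0,0,-1])

```text
clock: 3.3
eef_pos: [598.1, -107.1, 134.1]
ee_rot: [0.648, 3.069, 0.001]
ft_force: [0.1, -0.6, 0.5]
opening: 1.0
```

```bash
cat > s.py <<'E'
from rig import *
from h import *
o=get_obs();M=R.from_rotvec(o['ee_rot']).as_matrix()
print(o['clock'],o['eef_pos'].round(2),'q7',o['q'][6].round(4),'yaw',np.arctan2(-M[1,0],M[0,0]).round(4),'F',o['ft_force'].round(2),'T',o['torque'].round(3),'op',round(o['opening'],4))
print('to go (tool mm)',(M.T@(np.array([597,-113,64])-o['eef_pos'])).round(2))
E
python3 s.py
```

```text
3.3 [ 598.09 -107.07  134.07] q7 1.531 yaw -2.7255 F [ 0.11 -0.62  0.46] T [ 0.035  0.04  -0.031] op 0.9995
to go (tool mm) [-1.07 -5.97 70.07]
```

Emit:
carry_out(commands=[-0.01,-0.06,0,0,0,0,-1,-0.01,-0.06,0.2,0,0,0,-1,-0.01,-0.06,0.4,0,0,0,-1,-0.01,-0.06,0.4,0,0,0,-1,-0.01,-0.06,0.4,0,0,0,-1])

```text
clock: 3.8
eef_pos: [595.0, -113.5, 91.9]
ee_rot: [0.651, 3.073, -0.0]
ft_force: [0.7, -0.1, 0.5]
opening: 1.006
```

```bash
python3 s.py; python3 - <<'E'
from rig import *
from h import *
c=camera_params("wrist");print(c['eye'])
im=snapshot("wrist")[...,::-1];cv2.imwrite("pics/w2.png",im)
# project target axis line
o=get_obs()
E
```

```text
3.8 [ 594.97 -113.47   91.92] q7 1.5598 yaw -2.7243 F [ 0.74 -0.06  0.45] T [-0.028 -0.036 -0.027] op 1.0057
to go (tool mm) [-1.65  1.26 27.92]
[523.55447409 -83.45895294 234.22903575]
```

View pics/w2.png

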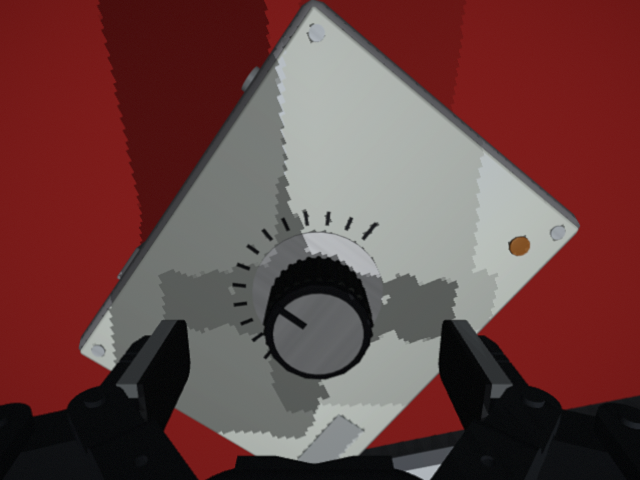

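```bash
python3 s.py; python3 - <<'E'
from rig import *
from h import *
c=camera_params("wrist");o=get_obs();M=R.from_rotvec(o['ee_rot']).as_matrix()
C=ray(c,(318.5,333),94);print(C, M.T@(C-o['eef_pos']))
E
```

```text
3.85 [ 595.62 -113.62   92.57] q7 1.5599 yaw -2.7245 F [ 1.5  -0.16 -0.71] T [-0.044  0.016  0.   ] op 1.0032
to go (tool mm) [-0.96  1.12 28.58]
[ 597.8616758  -114.39465554   94.        ] [-2.37067014  0.20148513 -1.42150181]
```

Emit:
carry_out(commands=[-0.02,0.003,0.14,0,0,0,-1,-0.02,0.003,0.28,0,0,0,-1,-0.02,0.003,0.28,0,0,0,-1,-0.02,0.003,0.28,0,0,0,-1])

```text
clock: 4.25
eef_pos: [596.1, -113.3, 62.4]
ee_rot: [-0.649, -3.072, 0.0]
ft_force: [0.6, -0.0, 0.5]
opening: 1.002
```

```bash
python3 s.py
```

```text
4.25 [ 596.1  -113.26   62.39] q7 1.574 yaw -2.7249 F [ 0.64 -0.02  0.5 ] T [-0.016 -0.019 -0.007] op 1.0019
to go (tool mm) [-0.71  0.6  -1.61]
```

Emit:
carry_out(commands=[-0.007,0.005,-0.02,0,0,0,-0.3,-0.007,0.005,-0.02,0,0,0,0,-0.007,0.005,-0.02,0,0,0,0,-0.007,0.005,-0.02,0,0,0,1,-0.007,0.005,-0.02,0,0,0,1], newtons=20)

```text
clock: 4.75
eef_pos: [598.1, -113.3, 65.9]
ee_rot: [0.649, 3.072, 0.0]
ft_force: [-0.3, 0.3, 1.7]
opening: 0.46
```

```bash
python3 s.py
```

```text
4.75 [ 598.11 -113.3    65.95] q7 1.5724 yaw -2.725 F [-0.26  0.31  1.71] T [ 0.028  0.062 -0.044] op 0.4598
to go (tool mm) [ 1.14 -0.17  1.95]
```

Emit:
carry_out(commands=[0,0,0,0,0,0,1,0,0,0,0,0,-0.2,1,0,0,0,0,0,-0.4,1,0,0,0,0,0,-0.6,1,0,0,0,0,0,-0.8,1,0,0,0,0,0,-1,1,0,0,0,0,0,-1,1], newtons=30)

```text
clock: 5.45
eef_pos: [598.2, -113.5, 65.9]
ee_rot: [-0.131, 3.137, -0.0]
ft_force: [0.5, -0.3, 4.0]
opening: 0.462
```

```bash
python3 s.py
```

```text
5.45 [ 598.17 -113.47   65.93] q7 2.0106 yaw 3.0581 F [ 0.48 -0.29  3.96] T [0.042 0.028 0.16 ] op 0.4623
to go (tool mm) [1.13 0.56 1.93]
```

Emit:
carry_out(commands=[0,0,-0.01,0,0,-0.2,1,0,0,-0.01,0,0,-0.4,1,0,0,-0.01,0,0,-0.6,1,0,0,-0.01,0,0,-0.8,1,0,0,-0.01,0,0,-1,1,0,0,-0.01,0,0,-1,1])

```text
clock: 6.05
eef_pos: [598.1, -113.5, 66.0]
ee_rot: [-0.9, 3.009, -0.001]
ft_force: [1.7, 0.6, -0.3]
opening: 0.458
```

Emit:
carry_out(commands=[0,0,0,0,0,-0.1,1,0,0,0,0,0,-0.1,1])

```text
clock: 6.25
eef_pos: [598.0, -113.5, 66.0]
ee_rot: [-0.973, 2.986, -0.001]
ft_force: [2.8, -1.3, -1.8]
opening: 0.458
```

```bash
python3 s.py
```

```text
6.25 [ 597.99 -113.49   66.04] q7 2.4915 yaw 2.5115 F [ 2.76 -1.34 -1.81] T [-0.151 -0.522  0.006] op 0.4585
to go (tool mm) [0.51 0.99 2.04]
```

Emit:
carry_out(commands=[0,0,0,0,0,0,0,0,0,0,0,0,0,-0.5,0,0,0,0,0,0,-0.8,0,0,0,0,0,0.25,-0.8,0,0,0,0,0,0.5,-0.8,0,0,0,0,0,0.75,-0.8,0,0,0,0,0,1,-0.8])

```text
clock: 6.95
eef_pos: [597.4, -113.1, 66.3]
ee_rot: [0.2, -3.135, -0.0]
ft_force: [0.9, 0.3, -0.7]
opening: 0.905
```

Emit:
carry_out(commands=[0,0,0,0,0,0.25,-0.8,0,0,0,0,0,0.5,-0.8,0,0,0,0,0,0.75,-0.8,0,0,0,0,0,1,-0.8])

```text
clock: 7.35
eef_pos: [597.4, -113.0, 66.3]
ee_rot: [-0.582, -3.087, -0.0]
ft_force: [-0.6, -0.6, 0.5]
opening: 0.894
```

Emit:
carry_out(commands=[0,0,0,0,0,0.25,-0.8,0,0,0,0,0,0.5,-0.8,0,0,0,0,0,0.75,-0.8,0,0,0,0,0,1,-0.8,0,0,0,0,0,1,-0.8])

```text
clock: 7.85
eef_pos: [597.4, -113.0, 66.2]
ee_rot: [-1.319, -2.851, 0.001]
ft_force: [-0.4, -0.2, 0.1]
opening: 0.902
```

```bash
python3 s.py;python3 - <<'E'
from rig import *
from h import *
im=snapshot("wrist")[...,::-1];cv2.imwrite("pics/w3.png",im)
E
```

```text
7.85 [ 597.4  -113.     66.16] q7 1.1781 yaw -2.2747 F [-0.44 -0.19  0.11] T [-0.009 -0.02  -0.004] op 0.9022
to go (tool mm) [ 0.26 -0.31  2.16]
```

View pics/w3.png

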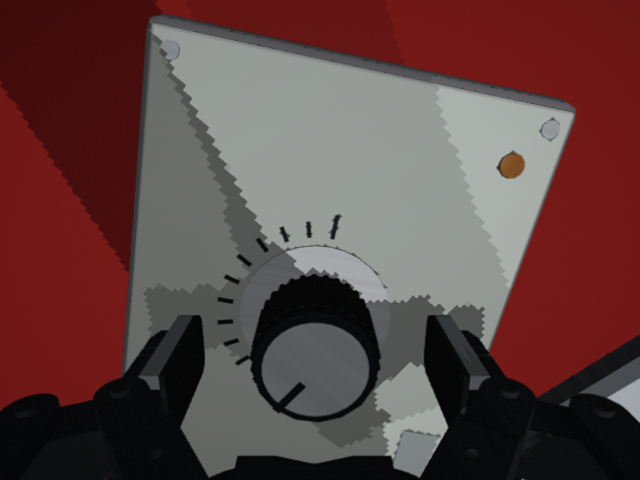

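```bash
cat > ang.py <<'E'
from rig import *
from h import *
import sys
v=list(map(float,sys.argv[1:]))
c=camera_params("wrist")
a=lambda v:np.degrees(np.arctan2(-v[1],v[0]))
p,q=[ray(c,v[i:i+2],94)[:2] for i in(0,2)];print('ptr',a(p-q)%360,'click',((a(p-q)%360)-60)/15, [((a(p-np.array(C))%360)-60)/15 for C in((597,-112.5),(597.4,-113.3),(597.8,-114))])
E
python3 ang.py 279 409 303 384
```

```text
ptr 89.25005398771293 click 1.9500035991808622 [np.float64(1.8539153366504735), np.float64(1.9265654007713116), np.float64(2.005492336300882)]
```

Emit:
carry_out(commands=[0,0,0.01,0,0,0,0,0,0,0.01,0,0,0,0,0,0,0.01,0,0,0,1,0,0,0.01,0,0,0,1,0,0,0.01,0,0,0,1], newtons=30)

```text
clock: 8.4
eef_pos: [597.8, -113.0, 65.4]
ee_rot: [1.318, 2.851, 0.001]
ft_force: [-0.2, 0.9, 0.4]
opening: 0.46
```

```bash
python3 s.py
```

```text
8.4 [ 597.83 -113.02   65.44] q7 1.1793 yaw -2.2754 F [-0.18  0.91  0.36] T [ 0.158 -0.025 -0.004] op 0.4603
to go (tool mm) [ 0.56 -0.62  1.44]
```

Emit:
carry_out(commands=[0,0,0,0,0,-0.2,1,0,0,0,0,0,-0.4,1,0,0,0,0,0,-0.6,1,0,0,0,0,0,-0.8,1,0,0,0,0,0,-1,1,0,0,0,0,0,-1,1])

```text
clock: 9.0
eef_pos: [597.8, -113.4, 65.4]
ee_rot: [0.572, 3.088, 0.0]
ft_force: [0.2, 0.1, 1.2]
opening: 0.456
```

```bash
python3 s.py
```

```text
9.0 [ 597.83 -113.39   65.44] q7 1.6155 yaw -2.7752 F [0.17 0.07 1.2 ] T [ 0.038 -0.117  0.119] op 0.4561
to go (tool mm) [0.91 0.06 1.44]
```

Emit:
carry_out(commands=[0,0,0,0,0,-0.05,1,0,0,0,0,0,-0.05,1])

```text
clock: 9.2
eef_pos: [597.7, -113.3, 65.4]
ee_rot: [0.535, 3.095, 0.0]
ft_force: [0.3, -0.2, 1.6]
opening: 0.455
```

```bash
python3 s.py
```

```text
9.2 [ 597.74 -113.27   65.45] q7 1.6365 yaw -2.7992 F [ 0.3  -0.2   1.58] T [ 0.021 -0.05  -0.021] op 0.4546
to go (tool mm) [0.78 0.01 1.45]
```

Emit:
carry_out(commands=[0,0,0,0,0,-0.04,1,0,0,0,0,0,-0.04,1])

```text
clock: 9.4
eef_pos: [597.7, -113.2, 65.4]
ee_rot: [0.503, 3.101, 0.0]
ft_force: [-0.3, 1.1, 2.0]
opening: 0.455
```

```bash
python3 s.py
```

```text
9.4 [ 597.66 -113.23   65.43] q7 1.6544 yaw -2.8197 F [-0.29  1.08  1.95] T [ 0.036  0.043 -0.094] op 0.4554
to go (tool mm) [0.7  0.01 1.43]
```

Emit:
carry_out(commands=[0,0,0,0,0,-0.04,1,0,0,0,0,0,-0.04,1])

```text
clock: 9.6
eef_pos: [597.7, -113.2, 65.4]
ee_rot: [0.471, 3.106, 0.0]
ft_force: [-0.2, 0.9, 1.8]
opening: 0.462
```

```bash
python3 s.py
```

```text
9.6 [ 597.7  -113.2    65.42] q7 1.6724 yaw -2.8404 F [-0.2   0.85  1.78] T [ 0.084  0.078 -0.096] op 0.4615
to go (tool mm) [ 0.73 -0.01  1.42]
```

Emit:
carry_out(commands=[0,0,0,0,0,-0.03,1,0,0,0,0,0,-0.03,1])

```text
clock: 9.8
eef_pos: [597.7, -113.3, 65.4]
ee_rot: [0.448, 3.109, 0.0]
ft_force: [0.1, 0.4, 2.7]
opening: 0.456
```

```bash
python3 s.py
```

```text
9.8 [ 597.73 -113.26   65.45] q7 1.6857 yaw -2.8554 F [0.14 0.38 2.66] T [ 0.146  0.038 -0.045] op 0.4561
to go (tool mm) [0.78 0.05 1.45]
```

Emit:
carry_out(commands=[0,0,0,0,0,-0.03,1,0,0,0,0,0,-0.03,1])

```text
clock: 10.0
eef_pos: [597.6, -113.3, 65.4]
ee_rot: [-0.425, -3.113, -0.0]
ft_force: [-1.2, 1.1, 3.4]
opening: 0.458
```

```bash
python3 s.py
```

```text
10.0 [ 597.6  -113.25   65.41] q7 1.6986 yaw -2.8701 F [-1.22  1.07  3.4 ] T [ 0.066  0.126 -0.108] op 0.4585
to go (tool mm) [0.64 0.08 1.41]
```

Emit:
carry_out(commands=[0,0,0,0,0,-0.03,1,0,0,0,0,0,-0.03,1])

```text
clock: 10.2
eef_pos: [597.5, -113.1, 65.4]
ee_rot: [-0.402, -3.116, -0.001]
ft_force: [-1.0, 1.8, 3.5]
opening: 0.459
```

```bash
python3 s.py
```

```text
10.2 [ 597.51 -113.07   65.43] q7 1.7115 yaw -2.885 F [-0.95  1.8   3.5 ] T [ 0.163  0.236 -0.312] op 0.4588
to go (tool mm) [ 0.51 -0.06  1.43]
```

Emit:
carry_out(commands=[0,0,0,0,0,-0.014,1,0,0,0,0,0,-0.014,1,0,0,0,0,0,-0.014,1])

```text
clock: 10.5
eef_pos: [597.4, -113.0, 65.4]
ee_rot: [-0.391, -3.117, -0.001]
ft_force: [-2.8, 2.7, 5.4]
opening: 0.458
```

```bash
python3 s.py; python3 - <<'E'
from rig import *
for i in range(4): snapshot("top");o=get_obs();print(o['torque'].round(3),o['ft_force'].round(2))
E
```

```text
10.5 [ 597.44 -113.04   65.41] q7 1.7174 yaw -2.8918 F [-2.81  2.65  5.44] T [ 0.266  0.418 -0.382] op 0.4581
to go (tool mm) [ 0.44 -0.07  1.41]
[ 0.241  0.441 -0.386] [-0.7   2.02  5.01]
[ 0.209  0.408 -0.394] [-1.41  2.01  5.65]
[ 0.199  0.408 -0.408] [-2.06  2.74  4.73]
[ 0.217  0.424 -0.377] [-1.91  3.57  5.53]
```

Emit:
carry_out(commands=[0,0,0,0,0,0.09,1,0,0,0,0,0,0.17,1,0,0,0,0,0,0.17,1], newtons=35)

```text
clock: 11.0
eef_pos: [597.8, -113.3, 65.4]
ee_rot: [0.522, 3.098, -0.0]
ft_force: [-0.6, 2.1, 4.5]
opening: 0.461
```

```bash
python3 s.py
```

```text
11.0 [ 597.8  -113.25   65.44] q7 1.6439 yaw -2.8079 F [-0.57  2.08  4.49] T [ 0.234  0.242 -0.108] op 0.4607
to go (tool mm) [ 0.84 -0.02  1.44]
```

Emit:
carry_out(commands=[0,0,0.005,0,0,0,1,0,0,0.01,0,0,0,1,0,0,0.01,0,0,0,1])

```text
clock: 11.3
eef_pos: [597.8, -113.3, 64.9]
ee_rot: [0.521, 3.098, 0.0]
ft_force: [-1.9, 2.1, 6.3]
opening: 0.455
```

```bash
python3 s.py
```

```text
11.3 [ 597.85 -113.34   64.91] q7 1.6449 yaw -2.8084 F [-1.93  2.05  6.33] T [ 0.308  0.349 -0.105] op 0.4552
to go (tool mm) [0.92 0.05 0.91]
```

Emit:
carry_out(commands=[0,0,0.005,0,0,0,1,0,0,0.01,0,0,0,1,0,0,0.01,0,0,0,1])

```text
clock: 11.6
eef_pos: [597.9, -113.3, 64.2]
ee_rot: [0.521, 3.097, 0.0]
ft_force: [-1.7, 2.3, 8.0]
opening: 0.456
```

Emit:
carry_out(commands=[0,0,0.005,0,0,0,1,0,0,0.01,0,0,0,1,0,0,0.01,0,0,0,1])

```text
clock: 11.9
eef_pos: [597.9, -113.4, 63.3]
ee_rot: [0.521, 3.097, 0.0]
ft_force: [-2.3, 1.8, 8.3]
opening: 0.456
```

```bash
python3 s.py
```

```text
11.9 [ 597.93 -113.38   63.34] q7 1.6459 yaw -2.8084 F [-2.29  1.79  8.26] T [ 0.309  0.547 -0.05 ] op 0.4563
to go (tool mm) [ 1.    0.06 -0.66]
```

Emit:
carry_out(commands=[0,0,0.005,0,0,0,1,0,0,0.01,0,0,0,1,0,0,0.01,0,0,0,1])

```text
clock: 12.2
eef_pos: [598.0, -113.4, 62.6]
ee_rot: [0.521, 3.097, 0.0]
ft_force: [-2.2, 2.0, 9.0]
opening: 0.461
```

Emit:
carry_out(commands=[0,0,0.005,0,0,0,1,0,0,0.005,0,0,0,1])

```text
clock: 12.4
eef_pos: [598.0, -113.4, 62.3]
ee_rot: [0.521, 3.097, 0.001]
ft_force: [-3.2, 2.5, 10.2]
opening: 0.46
```

Emit:
carry_out(commands=[0,0,0.005,0,0,0,1,0,0,0.005,0,0,0,1])

```text
clock: 12.6
eef_pos: [598.0, -113.4, 62.2]
ee_rot: [0.521, 3.097, 0.001]
ft_force: [-4.1, 3.2, 12.5]
opening: 0.456
```

```bash
python3 s.py
```

```text
12.6 [ 598.01 -113.4    62.24] q7 1.6468 yaw -2.8084 F [-4.13  3.24 12.54] T [ 0.477  0.927 -0.091] op 0.4561
to go (tool mm) [ 1.09  0.05 -1.76]
```

Emit:
carry_out(commands=[0,0,0.002,0,0,0,1,0,0,0.002,0,0,0,1,0,0,0.002,0,0,0,1])

```text
clock: 12.9
eef_pos: [598.0, -113.4, 62.2]
ee_rot: [0.521, 3.097, 0.001]
ft_force: [-3.4, 2.3, 13.3]
opening: 0.456
```

```bash
python3 s.py; python3 - <<'E'
from rig import *
for i in range(4): snapshot("top");o=get_obs();print(o['torque'].round(3),o['ft_force'].round(2))
E
```

```text
12.9 [ 598.03 -113.41   62.21] q7 1.6469 yaw -2.8084 F [-3.4   2.32 13.32] T [ 0.443  0.971 -0.084] op 0.4558
to go (tool mm) [ 1.1   0.05 -1.79]
[ 0.47   0.994 -0.097] [-4.35  2.2  13.94]
[ 0.463  0.994 -0.107] [-3.62  3.45 12.99]
[ 0.456  0.934 -0.049] [-4.47  2.28 13.39]
[ 0.501  0.994 -0.056] [-3.1   2.49 13.21]
```

Emit:
carry_out(commands=[0,0,-0.02,0,0,0,1,0,0,-0.04,0,0,0,1,0,0,-0.055,0,0,0,1,0,0,-0.055,0,0,0,1])

```text
clock: 13.5
eef_pos: [597.7, -113.3, 65.4]
ee_rot: [0.522, 3.098, -0.0]
ft_force: [-0.6, 1.2, 2.6]
opening: 0.457
```

```bash
python3 s.py
```

```text
13.5 [ 597.72 -113.29   65.42] q7 1.6436 yaw -2.8076 F [-0.58  1.17  2.55] T [ 0.292  0.153 -0.129] op 0.457
to go (tool mm) [0.78 0.03 1.42]
```

Emit:
carry_out(commands=[0,0,-0.01,0,0,0.2,1,0,0,-0.01,0,0,0.4,1,0,0,-0.01,0,0,0.6,1,0,0,-0.01,0,0,0.8,1,0,0,-0.01,0,0,1,1,0,0,-0.01,0,0,1,1])

```text
clock: 14.1
eef_pos: [597.7, -112.9, 65.5]
ee_rot: [-1.272, -2.872, 0.001]
ft_force: [1.3, 2.1, -2.3]
opening: 0.454
```

```bash
python3 s.py
```

```text
14.1 [ 597.69 -112.89   65.54] q7 1.2063 yaw -2.3076 F [ 1.3   2.11 -2.25] T [ 0.26  -0.288 -0.102] op 0.4539
to go (tool mm) [ 0.38 -0.58  1.54]
```

Emit:
carry_out(commands=[0,0,0,0,0,0.2,1,0,0,0,0,0,0.4,1,0,0,0,0,0,0.6,1,0,0,0,0,0,0.8,1,0,0,0,0,0,1,1,0,0,0,0,0,1,1])

```text
clock: 14.7
eef_pos: [597.9, -112.8, 65.5]
ee_rot: [1.941, 2.47, -0.0]
ft_force: [2.8, 1.3, -4.0]
opening: 0.453
```

```bash
python3 s.py
```

```text
14.7 [ 597.88 -112.76   65.54] q7 0.773 yaw -1.8095 F [ 2.8   1.31 -4.  ] T [ 0.26  -0.587 -0.065] op 0.453
to go (tool mm) [-0.02 -0.92  1.54]
```

Emit:
carry_out(commands=[0,0,0,0,0,0.2,1,0,0,0,0,0,0.4,1,0,0,0,0,0,0.6,1,0,0,0,0,0,0.8,1,0,0,0,0,0,1,1,0,0,0,0,0,1,1])

```text
clock: 15.3
eef_pos: [598.1, -112.8, 65.6]
ee_rot: [2.49, 1.914, 0.0]
ft_force: [3.9, 1.9, -6.6]
opening: 0.456
```

```bash
python3 s.py
```

```text
15.3 [ 598.11 -112.81   65.6 ] q7 0.3403 yaw -1.3106 F [ 3.94  1.92 -6.56] T [ 0.172 -0.878 -0.035] op 0.4563
to go (tool mm) [-0.47 -1.02  1.6 ]
```

Emit:
carry_out(commands=[0,0,0.01,0,0,0.08,1,0,0,0.01,0,0,0.16,1,0,0,0.01,0,0,0.16,1,0,0,0.01,0,0,0.16,0,0,0,0.01,0,0,0.16,-1,0,0,0.01,0,0,0.16,-1,0,0,0.01,0,0,0.16,-1])

```text
clock: 16.0
eef_pos: [597.3, -113.9, 65.8]
ee_rot: [2.569, 1.808, -0.001]
ft_force: [0.5, 0.2, 0.5]
opening: 0.974
```

Emit:
carry_out(commands=[0,0,-0.3,0,0,0,-1,0,0,-0.6,0,0,0,-1,0,0,-1,0,0,0,-1,0,0,-1,0,0,0,-1,0,0,-1,0,0,0,-1])

```text
clock: 16.5
eef_pos: [598.1, -113.9, 166.8]
ee_rot: [2.567, 1.808, 0.003]
ft_force: [-0.4, 0.2, -0.5]
opening: 1.003
```

```bash
python3 s.py;python3 - <<'E'
from rig import *
from h import *
im=snapshot("wrist")[...,::-1];cv2.imwrite("pics/w4.png",im)
cv2.imwrite("pics/top4.png",snapshot("top")[...,::-1])
E
```

```text
16.5 [ 598.06 -113.88  166.83] q7 0.2056 yaw -1.2269 F [-0.41  0.19 -0.48] T [-0.023  0.019 -0.007] op 1.0029
to go (tool mm) [  0.43  -1.53 102.83]
```

View pics/w4.png

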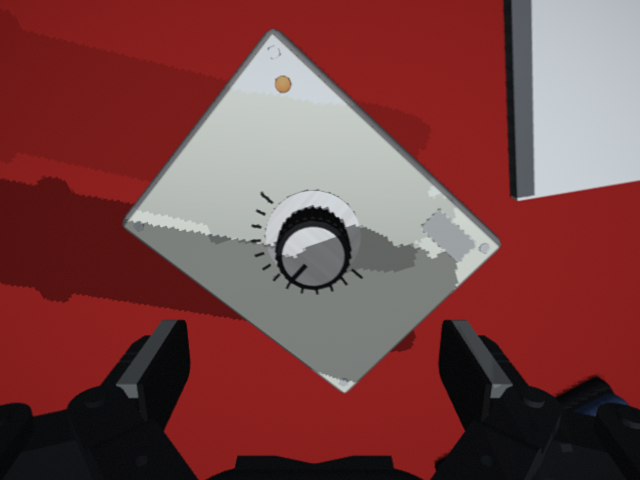

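```bash
python3 ang.py 291 280 305 266; python3 - <<'E'
import cv2,numpy as np
im=cv2.imread("pics/w4.png");cv2.imwrite("pics/w4c.png",cv2.resize(im[180:310,240:380],None,fx=4,fy=4,interpolation=2))
a=cv2.imread("pics/top0.png").astype(int);b=cv2.imread("pics/top4.png").astype(int)
for n,(x0,x1,y0,y1) in dict(frame=(165,210,230,305),occ=(435,470,250,345),case=(425,480,140,220)).items():
    d=np.abs(a-b)[y0:y1,x0:x1].max(2);print(n,(d>60).sum(),d.mean())
E
```

```text
ptr 152.97465502666893 click 6.198310335111262 [np.float64(6.203716235774453), np.float64(6.3854011252968155), np.float64(6.547583426747715)]
frame 0 12.827851851851852
occ 0 11.944661654135338
case 0 12.391136363636363
```

View pics/w4c.png

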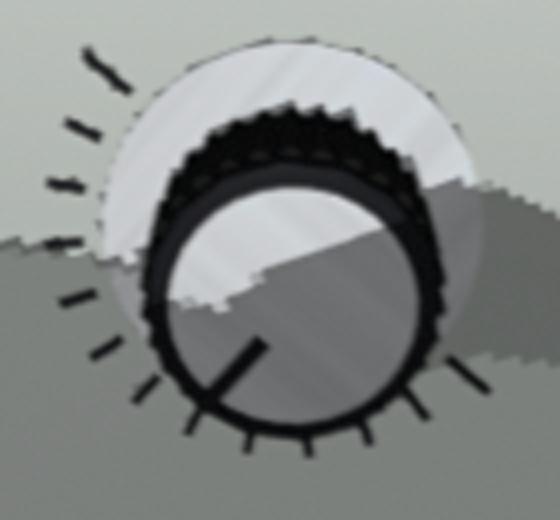

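```bash
python3 -c "
from rig import *
print(sign_off())"
```

```text
the job is handed in; nothing more can be done
None
```

I set the lamp control as asked and handed the job in at about 16.6 s, with the dial six clicks up. No verdict was reported.

- **Low stop:** I gripped the dial and turned it back from its sixth click, letting go and gripping again once on the way. The stop came about 0.07 rad below the lowest click. I held it there at about 0.39 N m felt, which I estimate as 13 N on the pin (4 N needed, 30 N limit).
- **Push:** With the dial back at its lowest click I pushed it in until it bottomed. The total push was about 13.3 N, or roughly 4 N on the switch, held for about 0.5 s. I then let it spring up.
- **Six clicks up:** I turned the dial up 1.57 rad, opened the gripper and lifted it about 100 mm clear.

**Last checks:**
- The dial's pointer lines up in direction with the seventh tick, which is six clicks up; the arm's own turn angle agrees.
- My pixel calculation gave 6.2 from the pointer line alone. It gave 6.2 to 6.5 when measured from assumed dial centres, and I put that spread down to a millimetre or two of centre error.
- Comparing overhead pictures from before and after, the trial frame, occluder and glasses case had not moved.
- The force sensor read about zero after I let go.
- I did not measure the spindle's height or see the lamp light up; I judged both from the forces.

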